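# Fit the adjustable wrench to the desk mount's nut and tighten it

## Robot

A 6-joint arm with a two-finger parallel gripper is mounted at the origin on the work surface. World frame = base frame: x ahead of the robot, y to its left, z up, the work surface at z = 0. Lengths are in mm, angles in rad, forces in N, time in s.
With the tool pointing down it reaches from about 275 to 1000 mm from the base axis. Payload 8.4 kg.
Tool frame: the origin (TCP) lies at the very end of the fingers, on their centre line; the grasp point (between the pads) lies 19 mm behind it; z points along the fingers, x is the direction in which the jaws open and shut, and the axes are right-handed (so a half turn about z gives the same grasp; the last joint's range is limited). The gripper opens to 85 mm and grips with 20 to 120 N. Pads are 22 mm wide; open, the fingers measure 114 mm over their backs; the gripper's body (76 mm by 85 mm) begins 54 mm behind the grasp point. The pads swing forward as they close: fully open they stand 13 mm farther back than shut.
Start: joints at [1.193, 0.353, 1.633, -0, 1.155, -0.002], TCP at [229.384, 581.387, 231.281] pointing down, gripper open.
Joint ranges: [-2.63, 2.63], [-0.92, 2.1], [0.06, 2.66], [-1.3, 4.44], [0, 2.69], [-3.02, 3.02]. Speed limits (rad/s): [2.22, 2.22, 2.79, 3.14, 3.14, 3.14].

## Interface

Orientations are given as [roll, pitch, yaw] about the fixed x, y, z axes, in that order (R = Rz(yaw) Ry(pitch) Rx(roll)).
In Python, from rig import sense, grab_frame, calibration, sign_off gives the robot as it stands.
- The arm moves only by the tool servo_tool, never from a script. Its argument "series" is one flat list of numbers, 4 for each row, row after row: the shift along the world's x, y, z in m, then the turn about the world's z in degrees. In form: [x, y, z, yaw, x, y, z, yaw, ...]. A call has 1 to 8 rows; each row shifts and turns the commanded pose from where the row before left it; what a row does not reach is not made up. A row lasts 1/12 s, in which the tool goes at most 41.7 mm and 7.16 degrees, less where a joint would pass 70% of its speed; a pose out of reach is approached as far as the arm can. A call is refused whole if a number of a shift passes 0.0417 or a number of a turn 7.16, either way. A call with a gripper value outside its range is refused whole. "gripper" is the finger opening in m, from 0 to 0.0854, set as the call begins (left out, the last holds). The fingers move at their own pace and stop on an object; "newtons" is the grip in N (left out, the last holds). Time passes only in rows, so rows that do not move let the fingers close. It gives the time, the measured TCP pose, the force and the opening at its end, in the units of the state.
- sense(): the state, without advancing time (a new reading comes with each control period).
- grab_frame(name): name is "side" or "top" or "wrist"; returns the picture (400x640x3 uint8, blue, green, red); there is no depth.
- calibration(name): a dict with "fx", "fy", "cx", "cy" (pixels), "distortion" ([k1, k2, p1, p2, k3] as OpenCV has them; the pictures are not rectified), "rvec" (rotation vector, rad) and "tvec" (3), from world to camera coordinates, as OpenCV has them. Camera axes: x right, y down, z forward; pixel columns grow to the right and rows downward; lengths in mm; the calibration is good to about 2 mm. A picture is of the moment at which its call begins: read the wrist's pose just before it. calibration takes no time and is no camera call; for the wrist camera it gives the pose at the moment of the call.
- sign_off(): hands the job in, once; it reports no verdict.
The state is a dict: "clock": time; "qpos": joint angles; "qvel": joint speeds; "joint_efforts": joint torques, N m; "eef_pos": TCP position; "tcp_rot": TCP orientation; "contact_force": force on the tool from outside, world axes, zero at the start; "wrist_torque": the same for the moment, N m; "opening": opening from 0.0 (shut) to 1.0 (fully open).
Only numpy, scipy, OpenCV 4.12 (cv2) and the standard library are available. Lean on these libraries where they do the work, as an engineer would, in place of code of your own. Each camera call takes 0.05 s, during which the arm holds its last target. There are 200 camera calls.

## Task

The adjustable wrench hangs round the brass hex nut of the monitor-arm mount on the desk, its jaws still too wide. Roll the wrench's ribbed brass worm until the jaws close snugly on the nut, then swing the handle clockwise (seen from above) until it lies over the yellow stripe, so that the nut turns with it, and let go. Leave the white cat and the pen cup where they stand.

Things in the scene. Friction and masses are not known exactly. Their poses are not given: they have to be found in the camera images.
- worm_top (a point): Highest point of the worm, 56 mm above the desk: a ribbed brass roller, 28 mm in diameter, 24 mm long, in the wrench's flat steel head (12 mm proud of it), 46 mm from the nut's axis towards the handle, 6 mm right of the handle's line seen towards the nut. Its axle is level, across the handle. Sprung: pressed down it yields up to 8 mm (3 N plus 0.7 N per mm). x axis: from handle to nut; z up.
- worm (a joint): Rad the worm must still roll; 0 = jaws snug, 1.6 to 2.8 at the start; 3.5 mm of jaw per rad. Roll it by pressing closed fingertips 3 to 6 mm down on its top and dragging level along the handle's line towards the nut: 14 mm is 1 rad, as long as the tips stay over the top; lift, go back and repeat. At the nut it stops and the tips just slip over it. It stays where left.
- nut_mid (a point): Centre of the brass hex nut, 30 mm across flats, 16 mm high, 38 mm above the desk, on a thin stud whose top is 62 mm above the desk. Nut and wrench both turn about its vertical axis. With the jaws wide open the wrench swings round the nut without turning it.
- nut (a joint): Angle through which the nut has been turned clockwise seen from above, in rad; 0 at the start.
- handle_mid (a point): Where to take the wrench's steel handle: on its centre line, half-way up, 150 mm from the nut's axis. A straight level bar, 24 mm wide, 12 mm thick, top 43 mm above the desk, free below, reaching from 90 to 250 mm from the axis. The wrench keeps its height, turns stiffly (0.4 N m) and stays where left. x axis: along the handle to the nut.
- stripe_mid (a point): Point on the centre line of the yellow tape stripe, 14 mm wide, flat on the desk, running straight out from the nut's axis; 150 mm from the axis, at desk level. The handle's centre line must come over it. It lies about 50 degrees clockwise (seen from above) of the handle's start. x axis: along the stripe to the nut.
- cat: Small white ceramic cat figurine, about 60 mm across and 96 mm tall, origin at the middle of its underside; stands clear of the work on the right. Not to be moved.
- pen_cup: Stainless steel pen cup, 76 mm across and 100 mm tall, origin at the middle of its underside; stands on the right. Not to be moved.

How it is judged:
By the outcome, as a careful person would: the job done as asked, in the order asked, and still so for the second after the job is handed in, with the robot touching nothing.
It also fails if it takes over 58 s, if anything falls off the work surface, if the arm or the gripper's body presses on something with over 40 N, if the wrist force passes 120 N, or if a joint passes its speed limit or range.

## Working session

There is one attempt and no reset: what is moved stays moved. The work goes in short steps, Python scripts to look and compute and a tool call to move; the robot and the scene stay as the last step left them, time stands still between calls to the robot, and variables do not carry over. Pictures are saved under pics/ and viewed, about 8 in all and at most 12, crops included, and the job is handed in when it is done.

Besides the shell and the picture viewer there is one more tool, called after "Emit:" as name(argument=value, ...) on one line, values as JSON. servo_tool: Moves the arm, as the interface text tells. Its arguments: {"type":"object","properties":{"series":{"type":"array"},"gripper":{"type":"number"},"newtons":{"type":"number"}},"required":["series"]}

```bash
mkdir -p pics; cat > h.py <<'E'
import numpy as np,cv2
from rig import sense,grab_frame,calibration
def cal(n):
    c=calibration(n);K=np.array([[c['fx'],0,c['cx']],[0,c['fy'],c['cy']],[0,0,1.]])
    return K,np.array(c['distortion']),np.array(c['rvec'],float),np.array(c['tvec'],float)
def ray(n,uv,z,c=None):
    K,d,r,t=c or cal(n);R=cv2.Rodrigues(r)[0]
    p=cv2.undistortPoints(np.array(uv,float).reshape(-1,1,2),K,d).reshape(-1,2)
    D=np.c_[p,np.ones(len(p))]@R;o=-R.T@t.ravel()
    return o+D*((z-o[2])/D[:,2])[:,None]
def proj(n,P,c=None):
    K,d,r,t=c or cal(n);return cv2.projectPoints(np.array(P,float).reshape(-1,1,3),r,t,K,d)[0].reshape(-1,2)
E
python3 - <<'E'
from h import *
for n in("top","side"):
    cv2.imwrite(f"pics/{n}0.png",grab_frame(n))
    K,d,r,t=cal(n);print(n,K[0,0],-cv2.Rodrigues(r)[0].T@t.ravel())
s=sense();print(s['eef_pos'],s['tcp_rot'],s['clock'])
E
```

```text
top 432.98007214840413 [ 419.75626153 -199.59253519  990.06292973]
side 367.4571149358613 [389.46788136 349.56269379 636.31906802]
[229.20289854 580.99681585 230.61745617] [-3.14157379e+00  1.25710431e-03  1.19503583e+00] 0.1
```

View pics/top0.png

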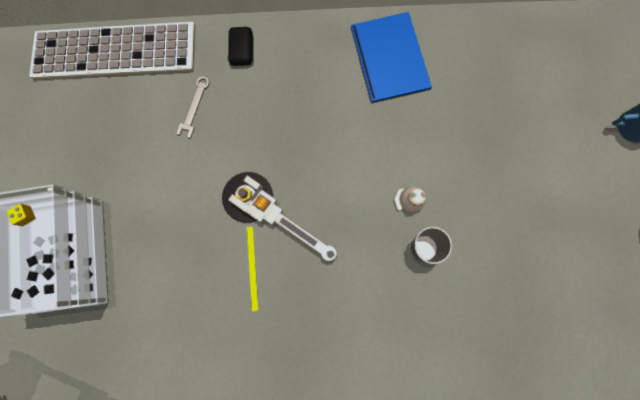

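View pics/side0.png

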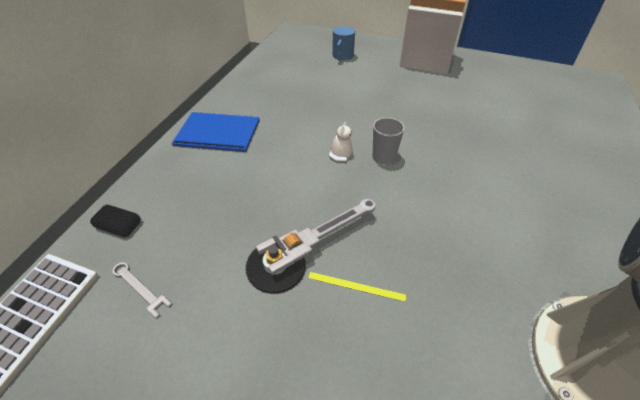

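The top view shows the nut at about (244,193), the worm at (262,202), the handle running to (330,254) and the stripe from (249,228) to (255,310). The side view agrees, with the nut at about (273,255) and the worm at (292,241). Next I measure these.

```bash
cat > meas.py <<'E'
from h import *
import sys
def lab(img,lo,hi,box):
    h=cv2.cvtColor(img,cv2.COLOR_BGR2HSV);m=cv2.inRange(h,lo,hi);k=np.zeros_like(m);x0,y0,x1,y1=box;k[y0:y1,x0:x1]=m[y0:y1,x0:x1];return k
def pts(m):
    n,l,s,c=cv2.connectedComponentsWithStats(m);i=1+np.argmax(s[1:,4]);ys,xs=np.where(l==i);return np.c_[xs,ys].astype(float),s[i],c[i]
def line(P):
    v=cv2.fitLine(P[:,:2].astype(np.float32),cv2.DIST_L2,0,.01,.01).ravel();return v[2:],v[:2]
E
python3 - <<'E'
from meas import *
I={n:cv2.imread(f"pics/{n}0.png") for n in("top","side")}
B={"top":[(235,215,270,320),(280,215,345,265),(225,170,285,225)],"side":[(305,265,415,305),(318,198,380,240),(245,230,310,275)]}
for n in I:
    P,s,c=pts(lab(I[n],(22,150,120),(35,255,255),B[n][0]));w=ray(n,P,0);o,d=line(w);t=(w[:,:2]-o)@d
    print(n,"stripe",o,d,np.degrees(np.arctan2(d[1],d[0])),"ends",o+d*t.min(),o+d*t.max())
    P,s,c=pts(lab(I[n],(0,0,140),(180,45,255),B[n][1]))
    h=cv2.fillPoly(np.zeros((400,640),np.uint8),[cv2.convexHull(P.astype(np.int32))],1);ys,xs=np.where(h);Q=np.c_[xs,ys]
    w=ray(n,Q,43);o2,d2=line(w);t=(w[:,:2]-o2)@d2
    print("handle",s,o2,d2,np.degrees(np.arctan2(d2[1],d2[0])),"ends",o2+d2*t.min(),o2+d2*t.max())
    k=np.linalg.solve(np.c_[d,-d2],o2-o);print("axis",o+d*k[0])
    P,s,c=pts(lab(I[n],(8,130,100),(22,255,255),B[n][2]));print("worm",s,c,ray(n,c,52))
K=[cv2.resize(I[n][y:y+80,x:x+100],None,fx=6,fy=6,interpolation=2) for n,x,y in(("top",220,165),("side",240,205))]
cv2.imwrite("pics/c.png",cv2.resize(np.hstack(K),(800,320)))
E
```

```text
top stripe [443.11743   -8.725519] [0.99788874 0.06494647] 3.7237797 ends [351.00816963 -14.72034746] [539.08064488  -2.47986079]
handle [280 215  57  46 525] [ 504.26825 -141.85094] [0.600832  0.7993753] 53.070488 ends [ 461.92919633 -198.18081607] [553.55825135 -76.27318679]
axis [612.6208      2.3064175]
worm [254 196  15  14 128] [261.34375   202.4140625] [[586.10328569 -39.63302515  52.        ]]
side stripe [443.07968 -10.32883] [0.9978282  0.06587007] 3.7768118 ends [351.49414063 -16.37470617] [539.47097745  -3.96570893]
handle [ 318  198   62   42 1616] [ 498.88907 -135.06866] [0.9327189  0.36060432] 21.137314 ends [ 432.40908218 -160.77091067] [ 560.40964287 -111.28380799]
axis [899.4595    19.798367]
worm [285 234  15  14 129] [291.37209302 239.64341085] [[588.24039817 -37.40881642  52.        ]]
```

View pics/c.png

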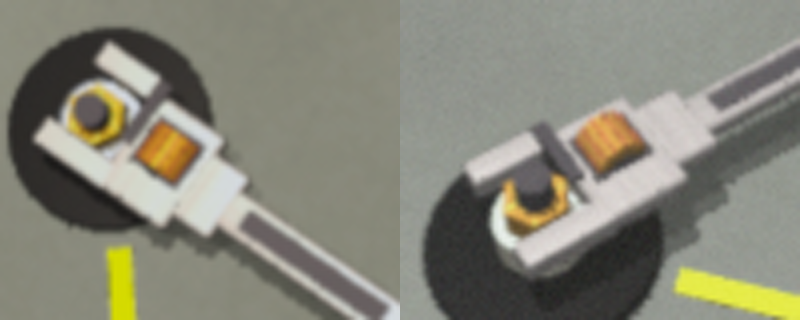

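The measurements agree: axis (612.6, 2.3), handle at 53.1° with its end at 250 mm, stripe at 3.75°, and worm near (588, -38). I'm moving the closed gripper over the worm.

Emit:
servo_tool(series=[0.0148,-0.026,0,-4.4,0.0148,-0.026,0,-4.4,0.0148,-0.026,0,-4.4,0.0148,-0.026,0,-4.4,0.0148,-0.026,0,-4.4,0.0148,-0.026,0,-4.4,0.0148,-0.026,0,-4.4,0.0148,-0.026,0,-4.4], gripper=0, newtons=40)

```text
clock: 0.77
eef_pos: [348.1, 371.9, 231.0]
tcp_rot: [3.141, 0.0, 0.577]
contact_force: [0.3, 0.9, -0.1]
opening: -0.004
```

Emit:
servo_tool(series=[0.0148,-0.026,0,-4.4,0.0148,-0.026,0,-4.4,0.0148,-0.026,0,-4.4,0.0148,-0.026,0,-4.4,0.0148,-0.026,0,-4.4,0.0148,-0.026,0,-4.4,0.0148,-0.026,0,-4.4,0.0148,-0.026,0,-4.4])

```text
clock: 1.43
eef_pos: [466.5, 163.9, 231.1]
tcp_rot: [3.141, 0.0, -0.037]
contact_force: [0.4, 1.5, -0.8]
opening: -0.001
```

Emit:
servo_tool(series=[0.0148,-0.026,-0.015,-4.4,0.0148,-0.026,-0.015,-4.4,0.0148,-0.026,-0.015,-4.4,0.0148,-0.026,-0.015,-4.4,0.0148,-0.026,-0.015,-4.4,0.0148,-0.026,-0.015,-4.4,0.0148,-0.026,-0.015,-4.4,0,0,0,0])

```text
clock: 2.1
eef_pos: [570.5, -20.4, 123.4]
tcp_rot: [3.14, 0.001, -0.578]
contact_force: [0.3, 0.8, -0.6]
opening: -0.002
```

Emit:
servo_tool(series=[0.006,-0.0125,-0.012,-1.9,0.006,-0.0125,-0.012,-1.9,0,0,-0.012,0,0,0,-0.012,0,0,0,0,0,0,0,0,0])

```text
clock: 2.6
eef_pos: [580.7, -40.9, 77.4]
tcp_rot: [3.141, 0.002, -0.636]
contact_force: [0.1, 0.3, -1.0]
opening: 0.002
```

```bash
python3 - <<'E'
from meas import *
s=sense();print(s['eef_pos'],s['tcp_rot'],s['contact_force'])
c=cal("wrist");a=grab_frame("wrist");cv2.imwrite("pics/w1.png",a);b=grab_frame("side");cv2.imwrite("pics/s1.png",b)
m=cv2.inRange(cv2.cvtColor(a,cv2.COLOR_BGR2HSV),(8,130,100),(22,255,255))
P,st,ce=pts(m);print(st,ce,ray("wrist",ce,52,c))
print("proj wrist worm,axis,tcp",proj("wrist",[[588,-38,56],[612.6,2.3,62],s['eef_pos']],c))
cv2.imwrite("pics/ws1.png",np.hstack([cv2.resize(a,(480,300)),cv2.resize(b[190:315,220:353],(320,300))]))
E
```

```text
[580.71177125 -40.85447624  77.4006869 ] [ 3.14053608e+00  1.96289780e-03 -6.36481671e-01] [ 0.10340878  0.27035021 -0.95367295]
[ 309  195   44   46 1597] [330.51721979 215.65998748] [[591.3282284  -35.42944355  52.        ]]
proj wrist worm,axis,tcp [[328.54838832 224.9607811 ]
 [320.80676911 139.37058059]
 [320.7369054  252.89113391]]
```

View pics/ws1.png

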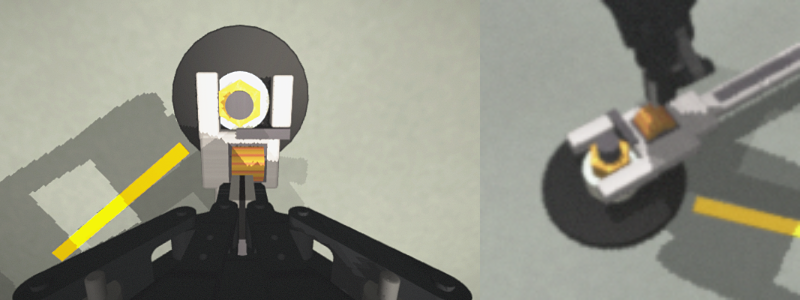

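The wrist view shows the closed fingers just behind the worm (worm centre about (330,216) full-size), 4 mm left of its middle. I'm correcting sideways and pressing down.

Emit:
servo_tool(series=[0.003,-0.0035,-0.01,0,0,0,-0.01,0,0,0,-0.003,0,0,0,-0.003,0,0,0,0,0,0,0,0,0])

```text
clock: 3.2
eef_pos: [585.0, -45.2, 52.4]
tcp_rot: [-3.142, -0.0, -0.638]
contact_force: [-0.3, -0.5, 5.1]
opening: 0.001
```

Emit:
servo_tool(series=[0.0016,0.0021,-0.0005,0,0.0016,0.0021,0,0,0.0016,0.0021,0,0,0.0016,0.0021,0,0,0.0016,0.0021,0,0,0.0016,0.0021,0,0,0,0,0,0,0,0,0,0])

```text
clock: 3.87
eef_pos: [594.4, -32.5, 52.2]
tcp_rot: [3.141, 0.0, -0.637]
contact_force: [-1.1, -1.1, 5.6]
opening: -0.001
```

```bash
python3 - <<'E'
from h import *
s=sense();print(s['eef_pos'],s['contact_force'])
E
```

```text
[594.3729341  -32.47181524  52.15592203] [-1.11977341 -1.09736024  5.55337583]
```

Next: lift, go back, press and stroke again.

Emit:
servo_tool(series=[0,0,0.006,0,0,0,0.009,0,-0.0048,-0.0064,0,0,-0.0048,-0.0064,0,0,0,0,-0.008,0,0,0,-0.004,0,0,0,-0.003,0,0,0,0,0])

```text
clock: 4.53
eef_pos: [584.3, -45.7, 50.9]
tcp_rot: [3.141, 0.001, -0.638]
contact_force: [-2.5, -2.5, 6.6]
opening: 0.002
```

Emit:
servo_tool(series=[0.0016,0.0021,0,0,0.0016,0.0021,0,0,0.0016,0.0021,0,0,0.0016,0.0021,0,0,0.0016,0.0021,0,0,0.0016,0.0021,0,0,0,0,0,0,0,0,0,0])

```text
clock: 5.2
eef_pos: [594.3, -32.4, 51.5]
tcp_rot: [3.141, 0.001, -0.638]
contact_force: [-2.1, -0.3, 5.3]
opening: -0.001
```

Emit:
servo_tool(series=[0,0,0.01,0,0,0,0.01,0,-0.0048,-0.0064,0.01,0,-0.0048,-0.0064,0,0,0,0,0,0])

```text
clock: 5.62
eef_pos: [584.0, -46.7, 82.6]
tcp_rot: [-3.142, -0.001, -0.638]
contact_force: [0.5, -0.1, 0.0]
opening: 0.002
```

```bash
python3 - <<'E'
from meas import *
print(sense()['eef_pos'],sense()['contact_force'])
a=grab_frame("wrist");b=grab_frame("side")
o=cv2.imread("pics/s1.png")
w0=cv2.imread("pics/w1.png")
r=lambda i:cv2.resize(i,(400,300),interpolation=2)
cv2.imwrite("pics/ws2.png",np.vstack([np.hstack([r(w0[80:260,220:460]),r(a[80:260,220:460])]),np.hstack([r(o[215:290,235:335]),r(b[215:290,235:335])])]))
E
```

```text
[584.03312588 -46.70219266  82.57937337] [ 0.47784527 -0.09096392  0.01400937]
```

View pics/ws2.png

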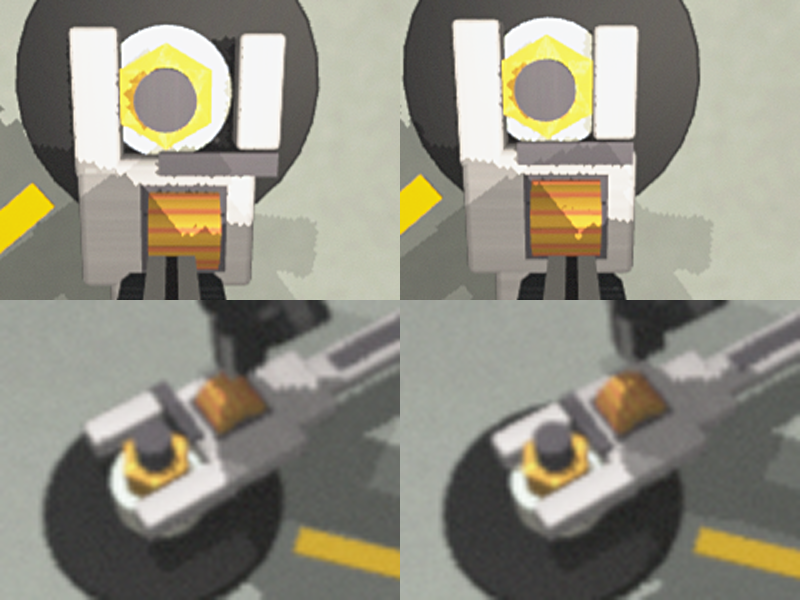

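The right-hand crops show that the movable jaw has come up to the nut, with its right flat at x≈592 and the jaw at about 595. I'll add two more strokes to be sure.

Emit:
servo_tool(series=[0.0003,0.001,-0.015,0,0,0,-0.01,0,0,0,-0.004,0,0,0,-0.003,0,0,0,0,0])

```text
clock: 6.13
eef_pos: [584.7, -44.5, 49.2]
tcp_rot: [3.141, 0.001, -0.637]
contact_force: [-2.4, 0.3, 8.1]
opening: 0.001
```

Emit:
servo_tool(series=[0.0016,0.0021,0,0,0.0016,0.0021,0,0,0.0016,0.0021,0,0,0.0016,0.0021,0,0,0.0016,0.0021,0,0,0.0016,0.0021,0,0,0,0,0,0,0,0,0,0])

```text
clock: 6.8
eef_pos: [594.4, -32.1, 49.9]
tcp_rot: [3.141, 0.001, -0.637]
contact_force: [-2.1, -1.7, 7.2]
opening: 0.002
```

Emit:
servo_tool(series=[0,0,0.006,0,0,0,0.009,0,-0.0048,-0.0064,0,0,-0.0048,-0.0064,0,0,0,0,-0.008,0,0,0,-0.004,0,0,0,-0.003,0,0,0,0,0])

```text
clock: 7.47
eef_pos: [584.6, -45.4, 48.9]
tcp_rot: [3.14, 0.001, -0.638]
contact_force: [-2.5, -6.2, 8.5]
opening: -0.0
```

Emit:
servo_tool(series=[0.0016,0.0021,0,0,0.0016,0.0021,0,0,0.0016,0.0021,0,0,0.0016,0.0021,0,0,0.0016,0.0021,0,0,0.0016,0.0021,0,0,0,0,0,0,0,0,0,0])

```text
clock: 8.13
eef_pos: [594.2, -32.2, 49.4]
tcp_rot: [3.141, 0.001, -0.637]
contact_force: [-1.9, -2.4, 8.0]
opening: 0.003
```

Emit:
servo_tool(series=[0,0,0.01,0,0,0,0.01,0,-0.0048,-0.0064,0.01,0,-0.0048,-0.0064,0,0,0,0,0,0])

```text
clock: 8.55
eef_pos: [584.2, -46.0, 80.5]
tcp_rot: [3.142, -0.0, -0.638]
contact_force: [0.3, 0.5, -0.3]
opening: -0.0
```

```bash
python3 - <<'E'
from meas import *
print(sense()['eef_pos'],sense()['contact_force'])
a=grab_frame("wrist");cv2.imwrite("pics/w3.png",a)
cv2.imwrite("pics/w3c.png",cv2.resize(a[80:260,220:460],(720,540),interpolation=2))
E
```

```text
[584.2410127  -46.03539752  80.4510789 ] [ 0.25497164  0.45457702 -0.31756341]
```

View pics/w3c.png

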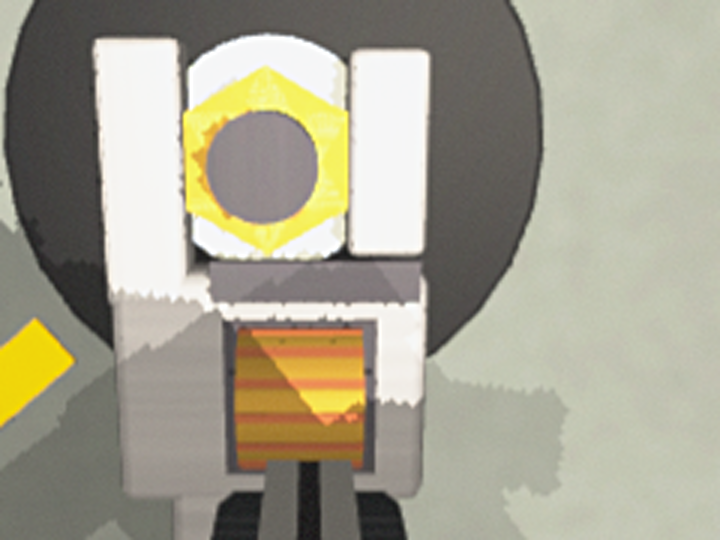

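The jaws touch both flats of the nut (x 185 and 350 in the crop), so they are snug. Next I take the handle at 150 mm.

Emit:
servo_tool(series=[-0.0103,-0.012,0.003,0,-0.0103,-0.012,0.002,0,-0.0103,-0.012,0,0,-0.0103,-0.012,0,0,-0.0103,-0.012,0,0,-0.0103,-0.012,0,0,0,0,0,0,0,0,0,0], gripper=0.06)

```text
clock: 9.27
eef_pos: [522.4, -118.0, 84.8]
tcp_rot: [3.142, 0.0, -0.64]
contact_force: [0.8, 0.2, -0.1]
opening: 0.704
```

```bash
python3 - <<'E'
from meas import *
s=sense();print(s['eef_pos'],s['opening'])
P=np.array(s['eef_pos']);A=np.array([612.6,2.3]);d=np.array([.6008,.7994]);v=P[:2]-A;print(v@d, v@np.array([d[1],-d[0]]))
c=cal("wrist");a=grab_frame("wrist");b=grab_frame("side");print(proj("wrist",[[522.6,-117.7,43],P],c))
cv2.imwrite("pics/w4.png",np.hstack([cv2.resize(a,(480,300)),cv2.resize(b[170:295,220:353],(320,300))]))
E
```

```text
[ 522.40312567 -117.97129096   84.76439517] 0.7039161852135699
-150.33515209234517 0.15561026947530343
[[321.10950219 223.11228526]
 [320.7845264  252.8811864 ]]
```

View pics/w4.png

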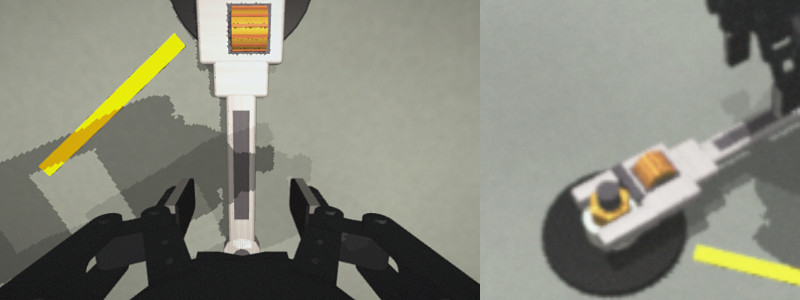

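The handle (x≈241 in the crop) is centred between the fingers. I lower and grip.

Emit:
servo_tool(series=[0,0,-0.014,0,0,0,-0.014,0,0,0,-0.014,0,0,0,-0.014,0,0,0,-0.01,0,0,0,0,0,0,0,0,0])

```text
clock: 9.95
eef_pos: [523.2, -116.6, 18.4]
tcp_rot: [3.141, 0.001, -0.637]
contact_force: [0.9, -0.2, 0.5]
opening: 0.699
```

Emit:
servo_tool(series=[0,0,0,0,0,0,0,0,0,0,0,0,0,0,0,0,0,0,0,0,0,0,0,0], gripper=0, newtons=25)

```text
clock: 10.45
eef_pos: [523.8, -117.0, 19.6]
tcp_rot: [-3.141, -0.001, -0.637]
contact_force: [-0.8, 0.8, 6.6]
opening: 0.271
```

```bash
python3 - <<'E'
import numpy as np
from rig import sense
s=sense();print(s['eef_pos'],s['contact_force'],s['opening'],np.degrees(s['tcp_rot'][2]))
A=np.array([612.6,2.3]);v=np.array(s['eef_pos'][:2])-A;r=np.hypot(*v);t0=np.arctan2(v[1],v[0]);print(r,np.degrees(t0)+180)
t1=np.radians(-180+3.75)
n=16;p=A+r*np.c_[np.cos(np.linspace(t0,t1,n+1)),np.sin(np.linspace(t0,t1,n+1))]
print(np.round(np.diff(p,axis=0),2),np.degrees(t1-t0)/n)
E
```

```text
[ 523.77391278 -116.96992421   19.59434982] [-0.78217827  0.80067741  6.55335605] 0.2705834207101314 -36.512074006468794
148.71243590362798 53.323160154355975
[[-6.32  4.98]
 [-6.04  5.31]
 [-5.74  5.63]
 [-5.43  5.93]
 [-5.1   6.22]
 [-4.76  6.48]
 [-4.4   6.73]
 [-4.03  6.96]
 [-3.65  7.17]
 [-3.26  7.35]
 [-2.85  7.52]
 [-2.44  7.66]
 [-2.03  7.78]
 [-1.6   7.88]
 [-1.17  7.95]
 [-0.74  8.01]] -3.098322509647249
```

Emit:
servo_tool(series=[-0.0063,0.005,0,-3.1,-0.006,0.0053,0,-3.1,-0.0057,0.0056,0,-3.1,-0.0054,0.0059,0,-3.1,-0.0051,0.0062,0,-3.1,-0.0048,0.0065,0,-3.1,-0.0044,0.0067,0,-3.1,-0.004,0.007,0,-3.1])

```text
clock: 11.12
eef_pos: [481.4, -69.0, 19.6]
tcp_rot: [-3.142, -0.001, -1.073]
contact_force: [-3.8, -3.9, 8.8]
opening: 0.278
```

Emit:
servo_tool(series=[-0.0037,0.0072,0,-3.1,-0.0033,0.0074,0,-3.1,-0.0028,0.0075,0,-3.1,-0.0024,0.0077,0,-3.1,-0.002,0.0078,0,-3.1,0,0,0,0,0,0,0,0,0,0,0,0])

```text
clock: 11.78
eef_pos: [466.9, -31.2, 19.5]
tcp_rot: [3.141, 0.0, -1.342]
contact_force: [-4.7, -1.4, 12.6]
opening: 0.279
```

```bash
cat > chk.py <<'E'
from meas import *
s=sense();P=np.array(s['eef_pos']);print(P,s['contact_force'],s['opening'],np.degrees(s['tcp_rot'][2]))
A=np.array([612.6,2.3]);v=P[:2]-A;print("r",np.hypot(*v),"ang",np.degrees(np.arctan2(-v[1],-v[0])))
E
python3 chk.py
```

```text
[466.88095687 -31.16578964  19.53283797] [-4.72764235 -1.3762153  12.55305351] 0.27877410606203373 -76.87136284139329
r 149.51253662020568 ang 12.934244213691874
```

Emit:
servo_tool(series=[-0.0016,0.0079,0,-3.1,-0.0012,0.008,0,-3.1,-0.0007,0.008,0,-3.1,0,0,0,0,0,0,0,0,0,0,0,0])

```text
clock: 12.28
eef_pos: [463.3, -7.3, 19.5]
tcp_rot: [3.141, 0.0, -1.504]
contact_force: [-5.2, -2.0, 12.7]
opening: 0.276
```

```bash
python3 chk.py
```

```text
[463.32134592  -7.25371711  19.52816734] [-5.18513663 -1.99332203 12.68872814] 0.2756215994338074 -86.18977218146838
r 149.58405688611188 ang 3.6618909472006123
```

Now I release, rise straight up, and move aside to check.

Emit:
servo_tool(series=[0,0,0,0,0,0,0,0,0,0,0,0,0,0,0,0,0,0,0,0,0,0,0,0], gripper=0.06)

```text
clock: 12.78
eef_pos: [463.9, -7.2, 18.7]
tcp_rot: [3.142, 0.0, -1.503]
contact_force: [-0.1, 0.3, 0.2]
opening: 0.704
```

Emit:
servo_tool(series=[0,0,0.01,0,0,0,0.02,0,0,0,0.02,0,0,0,0.02,0,0,0,0.02,0,-0.02,0,0.03,0,-0.03,0,0.03,0,-0.03,0,0.03,0])

```text
clock: 13.45
eef_pos: [383.9, -7.2, 199.2]
tcp_rot: [3.141, 0.0, -1.503]
contact_force: [0.2, -0.1, 1.1]
opening: 0.702
```

Emit:
servo_tool(series=[-0.01,0.03,0.02,0,0,0.03,0.02,0,0,0.03,0,0,0,0.03,0,0,0,0.03,0,0,0,0.03,0,0,0,0,0,0])

```text
clock: 14.03
eef_pos: [375.1, 176.7, 238.8]
tcp_rot: [-3.14, 0.002, -1.501]
contact_force: [-0.4, -0.2, -0.1]
opening: 0.707
```

```bash
python3 - <<'E'
from meas import *
print(sense()['eef_pos'],sense()['clock'])
a=grab_frame("top");b=grab_frame("side");cv2.imwrite("pics/top5.png",a);cv2.imwrite("pics/side5.png",b)
cv2.imwrite("pics/f.png",np.hstack([cv2.resize(a[165:325,180:340],(400,400),interpolation=2),cv2.resize(b[200:320,240:440],(400,240),interpolation=2).repeat(1,0) if 0 else cv2.resize(b[170:330,240:400],(400,400),interpolation=2)]))
d=cv2.absdiff(a,cv2.imread("pics/top0.png"))[180:270,385:460].max(2);print("cat/cup diff px",(d>60).sum())
E
```

```text
[375.08434775 176.74142192 238.76189278] 14.0333
cat/cup diff px 0
```

View pics/f.png

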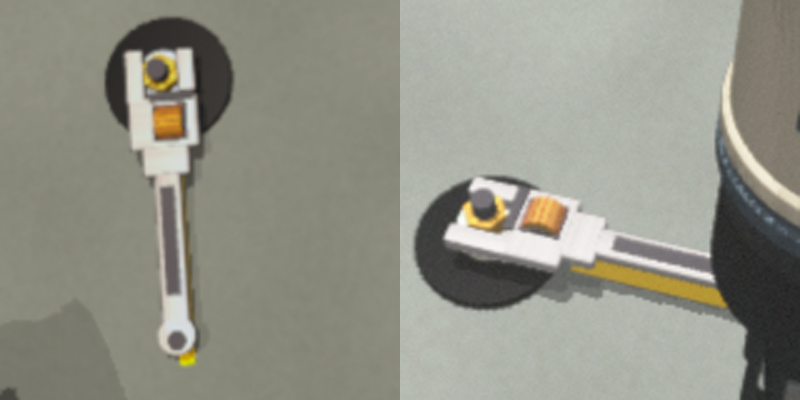

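The handle lies over the stripe in both views, with the nut's flats still seated in the jaws. One last numeric check of the angle follows.

```bash
python3 - <<'E'
from meas import *
a=cv2.imread("pics/top5.png")
P,s,c=pts(lab(a,(0,0,140),(180,45,255),(238,236,262,310)))
h=cv2.fillPoly(np.zeros((400,640),np.uint8),[cv2.convexHull(P.astype(np.int32))],1);ys,xs=np.where(h)
w=ray("top",np.c_[xs,ys],43);o,d=line(w);t=(w[:,:2]-o)@d
print(s,np.degrees(np.arctan(d[1]/d[0])),"ends",o+d*t.min(),o+d*t.max())
A=np.array([612.6,2.3]);v=A-o;print("via axis",np.degrees(np.arctan2(v[1],v[0])),"axis off line",d[0]*v[1]-d[1]*v[0],"y at 150:",o+d*((462.9-o[0])/d[0]),"stripe y",2.3-149.7*.0655)
E
```

```text
[238 236  20  72 793] 2.245429 ends [361.15287247  -7.72678272] [514.23528163  -1.72438983]
via axis 2.2986805852915513 axis off line 0.16736029290486787 y at 150: [462.9       -3.737257] stripe y -7.505349999999999
```

The top view puts the handle at 2.25° against the stripe's 3.75°, while the arm read 3.66° at the grip. I'll settle that from near with the wrist camera directly above.

Emit:
servo_tool(series=[0.003,-0.03,0,0,0.003,-0.03,0,0,0.003,-0.03,0,0,0.003,-0.03,0,0,0.003,-0.03,0,0,0,-0.03,0,0,0,0,0,0,0,0,0,0])

```text
clock: 14.8
eef_pos: [389.3, -9.3, 237.9]
tcp_rot: [3.141, -0.0, -1.508]
contact_force: [-0.5, 0.7, -0.4]
opening: 0.701
```

```bash
python3 - <<'E'
from meas import *
s=sense();print(s['eef_pos'],np.degrees(s['tcp_rot'][2]))
c=cal("wrist");a=grab_frame("wrist");cv2.imwrite("pics/w6.png",a)
print("cam",-cv2.Rodrigues(c[2])[0].T@c[3].ravel())
rot=np.radians(3.75);u=-np.array([np.cos(rot),np.sin(rot)]);A=np.array([612.6,2.3])
Q=[[*(A+u*r),43] for r in(0,110,150,200,240)];print(proj("wrist",Q,c))
for q,p in zip(Q,proj("wrist",Q,c)): cv2.circle(a,tuple(int(round(x)) for x in p),2,(0,0,255),-1)
cv2.imwrite("pics/w6m.png",a)
E
```

```text
[389.28209491  -9.33830592 237.89884306] -86.40642466612418
cam [456.3929551   -4.73802369 380.2543848 ]
[[325.24235876 -70.99890383]
 [325.2440767   62.75266732]
 [325.24748089 104.96348198]
 [325.25320406 153.86478068]
 [325.2587186  190.27171819]]
```

View pics/w6m.png

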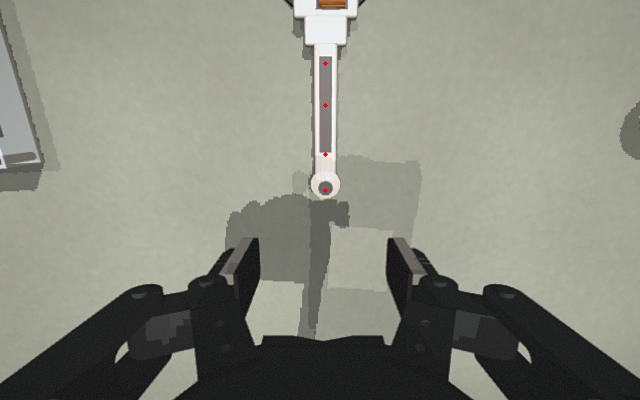

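From directly above, the computed stripe line (x≈325 px, red dots) runs down the middle of the handle's slot and through its end hole at (325,187). So the handle is over the stripe to within about 1 mm, and the fingers are clear of everything. I'm handing the job in.

```bash
python3 -c "
from rig import sign_off;print(sign_off())"
```

```text
the job is handed in; nothing more can be done
None
```

The job is handed in, with about 15 s used. I rolled the worm with four strokes until the jaws sat on the nut. Then I gripped the handle at 150 mm, swung it about 49° clockwise and let go.

- **Jaws:** the wrist picture showed both jaws against the nut's flats before the swing. In the last overhead and side pictures the nut's flats were still seated in the jaws. I did not measure the nut's angle separately.
- **Handle over the stripe:** two of three checks agree.
  - The arm read 3.66° at the grip, against 3.75° for the stripe.
  - The wrist view from directly above showed the stripe line on the handle's centre line to within about 1 mm.
  - A mask fit in the overhead picture gave 2.25°, about 4 mm off at 150 mm. I put this down to shading in the mask and went with the closer view, but did not confirm the cause.
- **Cat and pen cup:** the overhead pictures showed no change around either one.
- **Hand-in state:** the gripper was open and clear of everything.

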